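# Stow the blue tin at the back of its lane in the cold-store rack

### The arm

A 7-joint arm with a two-finger parallel gripper is mounted at the origin on the work surface. World frame = base frame: x ahead of the robot, y to its left, z up, the work surface at z = 0. Lengths are in m, angles in rad, forces in N, time in s.
With the tool pointing down it reaches from about 0.425 to 0.875 m from the base axis. Payload 4.7 kg.
Tool frame: the origin (TCP) lies at the very end of the fingers, on their centre line; the grasp point (between the pads) lies 19 mm behind it; z points along the fingers, y is the line along which they close (so a half turn about z gives the same grasp; the last joint's range is limited). The gripper opens to 87 mm and grips with 3 to 60 N. Pads are 19 mm wide; open, the fingers measure 117 mm over their backs; the gripper's body (75 mm by 190 mm) begins 51 mm behind the grasp point.
Start: joints at [1.229, 0.321, -0.07, 1.45, 0.023, 1.371, -0.057], TCP at [0.226, -0.609, 0.223] pointing down, gripper open.
Joint ranges: [-2.86, 2.86], [-0.3, 2.09], [-1.38, 1.24], [0.06, 2.45], [-1.56, 4.7], [0.09, 2.05], [-2.69, 2.69]. Speed limits (rad/s): [2.57, 2.57, 3.14, 3.14, 3.14, 3.14, 3.14].

### API

Orientations are given as a rotation vector (axis times angle).
In Python, from bench import ctrl, get_image, job gives the robot as it stands.
- The arm moves only by the shell command python3 -m crank 'ROWS' [FORCE]. ROWS is JSON, a list that holds one entry, the list of rows, each a list of 5 numbers: the shift along the tool's x, y, z in mm, then the turn about the tool's z in rad, then the closure, from -1 (fully open) to 1 (shut), so that 0 is half open. A call has 1 to 10 rows; each row shifts and turns the commanded pose from where the row before left it, along the tool's axes as they then stand; what a row does not reach is not made up. A row lasts 1/12 s, in which the tool goes at most 41.7 mm and 7.16 degrees, less where a joint would pass 70% of its speed; a pose out of reach is approached as far as the arm can. A call with a gripper value outside its range is refused whole. The fingers move at their own pace and stop on an object; FORCE is the grip in N (left out, the last holds). Time passes only in rows, so rows that do not move let the fingers close. It gives the time, the measured TCP pose, the force, the opening and the grip force at its end, in the units of the state.
- ctrl.get_state(): the state, without advancing time (a new reading comes with each control period).
- get_image(name): name is "side" or "top"; returns a dict with "pixels" (384x512x3 uint8, red, green, blue), "fx", "fy", "cx", "cy" (pixels), "T" (4x4, takes a point from camera to world coordinates). Camera axes: x right, y down, z forward; pixel columns grow to the right and rows downward; lengths in m; the calibration is good to about 2 mm. A picture is of the moment at which its call begins. There is no depth.
- job.close_job(): hands the job in; it is judged then, once.
The state is a dict: "time": time; "joint_positions": joint angles; "qd": joint speeds; "joint_torque": joint torques, N m; "position": TCP position; "tool_rot": TCP orientation; "ft_force": force on the tool from outside, world axes, zero at the start; "torque": the same for the moment, N m; "grip_width": opening from 0.0 (shut) to 1.0 (fully open); "grip_force": force on a finger pad.
Only numpy, scipy, OpenCV 4.12 (cv2) and the standard library are available. Lean on these libraries where they do the work, as an engineer would, in place of code of your own. Each camera call takes 0.05 s, during which the arm holds its last target. There are 200 camera calls.

### The job

On the cold-store table stands a three-lane rack with a tin lying in each V-shaped lane. Gently push the blue tin along its lane, without lifting it out, until it rests against the black stop plate, so that there is room for another tin behind it. Leave the yellow and the red tin where they lie.

Things in the scene. Friction and masses are not known exactly. Their poses are not given: they have to be found in the camera images.
- rack: fixed rack, 290 (x) x 236 mm (y), origin at centre of underside on the table, z up. Three steel 45 degree V-troughs along x at y = -80, 0, +80: bottom 14 mm, upper edges 38 mm, axis of a lying tin 45 mm above table. Black stop plate across the +x end: inner face x = +137, 60 mm high; -x end open. Tin against stop: middle at x = +82. Dry friction: under 2 N slides a tin; it stays where left.
- tin_blue: slim blue tin, bare metal ends, 44 mm diameter, 110 mm long, about 0.2 kg, lying in one of the rack's three troughs (any of them). Origin at the tin's middle, on its axis; x along the tin: ends at x = -55 and +55 mm, the latter towards the stop. This is the one to push; it starts 70 to 140 mm short of the stop.
- tin_yellow: slim yellow tin, bare metal ends, 44 mm diameter, 110 mm long, about 0.2 kg, lying in one of the rack's three troughs (any of them). Origin at the tin's middle, on its axis; x along the tin: ends at x = -55 and +55 mm, the latter towards the stop. Leave it where it is.
- tin_red: slim red tin, bare metal ends, 44 mm diameter, 110 mm long, about 0.2 kg, lying in one of the rack's three troughs (any of them). Origin at the tin's middle, on its axis; x along the tin: ends at x = -55 and +55 mm, the latter towards the stop. Leave it where it is.
There are look-alikes about, which are no part of the job. There is more than one size of the tin_blue; the job needs the smallest.

How it is judged:
By the outcome, as a careful person would: the job done as asked, in the order asked, and still so for the second after the job is handed in, with the robot touching nothing.
It also fails if it takes over 35 s, if anything falls off the work surface, if the arm or the gripper's body presses on something with over 40 N, if the wrist force passes 120 N, or if a joint passes its speed limit or range.

## Working session

There is one attempt and no reset: what is moved stays moved. The work goes in short steps, Python scripts to look and compute and a shell command to move; the robot and the scene stay as the last step left them, time stands still between calls to the robot, and variables do not carry over. Pictures are saved under pics/ and viewed, at most 10 in all, crops included, and the job is handed in when it is done.

```bash
mkdir -p pics; cat > h.py <<'E'
import numpy as np, cv2
from bench import ctrl, get_image, job
def snap(n,f):
    im=get_image(n); cv2.imwrite('pics/'+f,im['pixels'][:,:,::-1]); np.savez('pics/'+f[:-4],**{k:im[k] for k in im}); return im
def ray(im,u,v,z):
    T=np.array(im['T']); d=T[:3,:3]@[(u-im['cx'])/im['fx'],(v-im['cy'])/im['fy'],1]; o=T[:3,3]
    return o+d*(z-o[2])/d[2]
def proj(im,p):
    T=np.array(im['T']); c=T[:3,:3].T@(np.array(p)-T[:3,3]); return im['fx']*c[0]/c[2]+im['cx'],im['fy']*c[1]/c[2]+im['cy']
E
python3 - <<'E'
from h import *
a=snap('top','top0.png');b=snap('side','side0.png')
cv2.imwrite('pics/both.png',cv2.resize(np.vstack([a['pixels'],b['pixels']])[:,:,::-1],(400,600)))
print(a['T'],b['T'],a['fx'],b['fx']);s=ctrl.get_state();print(s['position'],s['tool_rot'],s['time'],s['ft_force'],s['grip_width'])
E
```

```text
[[ 0.02754295 -0.9957343   0.0880601   0.40509173]
 [-0.99955815 -0.02841898 -0.0087096  -0.10785268]
 [ 0.01117503 -0.0877813  -0.99607709  0.83900788]
 [ 0.          0.          0.          1.        ]] [[ 0.95769608 -0.19305196  0.21342247  0.30951714]
 [-0.28734707 -0.68221528  0.67231984 -0.60958668]
 [ 0.01580741 -0.7052044  -0.70882782  0.59043376]
 [ 0.          0.          0.          1.        ]] 378.69917113255053 351.1863353453095
[ 0.22620433 -0.60885164  0.22155876] [-3.09036937e+00 -5.55720696e-01  6.80108907e-04] 0.1 [-0.53836476 -0.15646075 -0.39022816] 0.9987925941668473
```

View pics/top0.png

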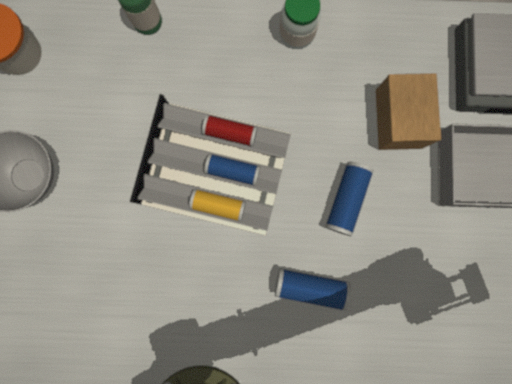

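View pics/side0.png

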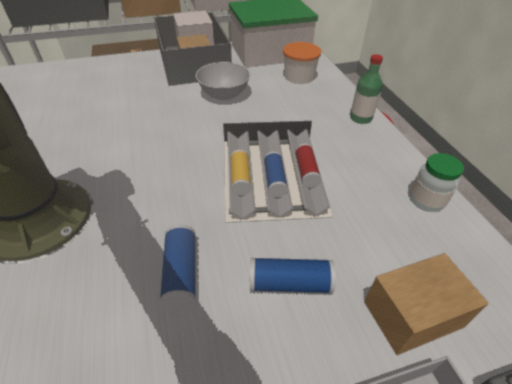

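Candidates for the blue tin (top image) are the one in the rack's middle lane (232,169), a loose one at (349,198) and a loose one at (312,289). The loose ones are larger and not in a trough, so I choose (232,169). The stop is the black plate on the left, around (150,150). I'll check this in a close crop and measure.

```bash
python3 - <<'E'
from h import *
a=np.load('pics/top0.npz');b=np.load('pics/side0.npz')
c=a['pixels'][85:245,120:380,::-1]; cv2.imwrite('pics/crop.png',cv2.resize(c,None,fx=3,fy=3,interpolation=cv2.INTER_CUBIC))
for n,im,boxs in (('top',a,(90,240,130,300)),('side',b,(120,225,215,335))):
    h=cv2.cvtColor(im['pixels'],cv2.COLOR_RGB2HSV);r0,r1,c0,c1=boxs
    for col,(lo,hi) in dict(red=(165,180),red0=(0,8),yel=(15,30),blue=(105,125)).items():
        m=np.zeros(h.shape[:2],np.uint8);w=h[r0:r1,c0:c1]
        m[r0:r1,c0:c1]=((w[...,0]>=lo)&(w[...,0]<=hi)&(w[...,1]>120)&(w[...,2]>60))
        k=cv2.findContours(m,0,2)[0]
        if not k: continue
        k=max(k,key=cv2.contourArea); 
        if cv2.contourArea(k)<100: continue
        (u,v),s,an=cv2.minAreaRect(k); bp=cv2.boxPoints(((u,v),s,an)); e=sorted([(bp[i]+bp[(i+1)%4])/2 for i in range(4)],key=lambda q:-np.hypot(q[0]-u,q[1]-v))[:2]
        print(n,col,u,v,s,'centre',ray(im,u,v,.055),'ends',[ray(im,*q,.055)[:2].round(4) for q in e])
# rack corners guesses: -x base corners and stop top
for q,z in (((290,133),.038),((267,231),.01),((163,97),.06),((133,203),.06)): print(q,ray(a,*q,z))
E
```

```text
top red0 228.5882568359375 130.14706420898438 (45.839229583740234, 18.91777801513672) centre [ 0.60926479 -0.04238224  0.055     ] ends [array([0.6198, 0.0049]), array([ 0.5988, -0.0896])]
top yel 216.27688598632812 204.47276306152344 (47.349098205566406, 19.853532791137695) centre [ 0.45169633 -0.02242314  0.055     ] ends [array([0.462 , 0.0256]), array([ 0.4414, -0.0704])]
top blue 231.23532104492188 169.05882263183594 (45.11162567138672, 17.947635650634766) centre [ 0.52663131 -0.05081068  0.055     ] ends [array([ 0.5368, -0.0047]), array([ 0.5164, -0.0968])]
side red0 305.92120361328125 159.45436096191406 (28.02081298828125, 16.49040985107422) centre [ 0.60938833 -0.0376137   0.055     ] ends [array([0.6204, 0.0126]), array([ 0.5993, -0.0838])]
side yel 239.6460418701172 166.1902618408203 (28.8027286529541, 17.228422164916992) centre [ 0.45299645 -0.01863311  0.055     ] ends [array([0.464 , 0.0324]), array([ 0.4429, -0.0654])]
(290, 133) [ 0.61145841 -0.1734259   0.038     ]
(267, 231) [ 0.39961236 -0.13009593  0.01      ]
(163, 97) [0.67489385 0.09770164 0.06      ]
(133, 203) [0.44960265 0.14786903 0.06      ]
```

View pics/crop.png

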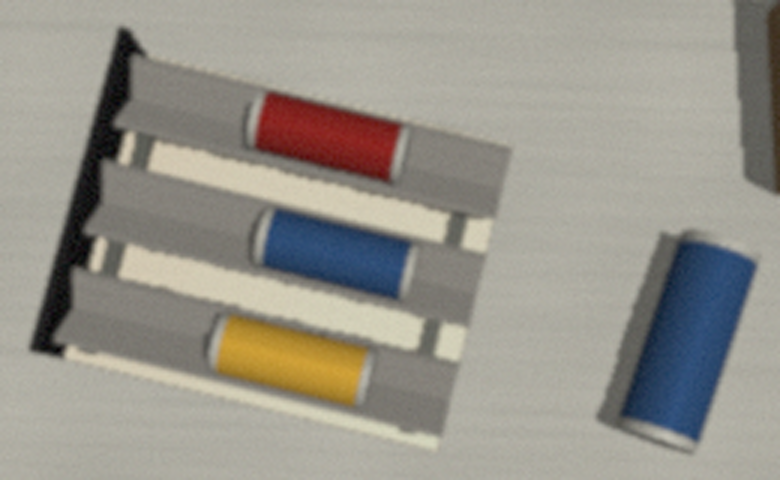

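The crop confirms it: the middle-lane blue tin (crop 333,253; image 231,169) is the slim one in a trough, while the blue at the right is fatter and loose on the table. The lane direction is about 77.6° in world, and the tin is about 114 mm short of the stop. I'll turn, close the fingers and travel high.

```bash
python3 -m crank '[[[0,0,0,0.115,1],[0,0,0,0.115,1],[0,0,0,0.115,1],[0,0,0,0.115,1],[0,0,0,0.112,1],[0,0,0,0,1]]]' 10
python3 -m crank '[[[12,-34,0,0,1],[12,-34,0,0,1],[12,-34,0,0,1],[12,-34,0,0,1],[12,-34,0,0,1],[12,-34,0,0,1],[12,-34,0,0,1],[12,-34,0,0,1],[12,-34,0,0,1],[12,-34,0,0,1]]]'
cat >> h.py <<'E'
def go(target):
    from scipy.spatial.transform import Rotation as R
    s=ctrl.get_state();r=R.from_rotvec(s['tool_rot']).as_matrix()
    print('t',s['time'],'pos',np.round(s['position'],4),'F',np.round(s['ft_force'],2),'toolx deg',np.degrees(np.arctan2(r[1,0],r[0,0])).round(2),'zaxis',r[:,2].round(3),'tool mm',(1000*r.T@(np.array(target)-s['position'])).round(1))
E
python3 -c "
from h import *
go([.5066,-.1416,.12])"
```

```text
time: 0.6
position: [0.2263, -0.6091, 0.222]
tool_rot: [-3.122, 0.343, 0.001]
ft_force: [-0.3, 0.1, 0.0]
grip_width: 0.634
grip_force: 0.0
time: 1.43
position: [0.417, -0.3013, 0.2225]
tool_rot: [3.124, -0.333, -0.0]
ft_force: [0.4, -0.8, 0.1]
grip_width: 0.009
grip_force: 0.0
t 1.4333 pos [ 0.417  -0.3013  0.2225] F [ 0.42 -0.85  0.09] toolx deg -12.19 zaxis [-0. -0. -1.] tool mm [  53.9 -175.   102.4]
```

```bash
python3 -m crank '[[[10,-33,0,0,1],[11,-33,0,0,1],[11,-33,0,0,1],[10,-33,0,0,1],[10,-33,10,0,1],[0,0,30,0,1],[0,0,30,0,1],[0,0,25,0,1],[0,0,0,0,1],[0,0,0,0,1]]]'
python3 -c "
from h import *
go([.5066,-.1416,.038]);a=snap('top','t1.png');b=snap('side','s1.png')
c=np.hstack([a['pixels'][85:245,120:340],b['pixels'][90:250,180:400]])[:,:,::-1];cv2.imwrite('pics/c1.png',cv2.resize(c,(792,288),interpolation=2))"
```

```text
time: 2.27
position: [0.5016, -0.1526, 0.1266]
tool_rot: [-3.123, 0.335, 0.005]
ft_force: [0.4, 0.2, 0.9]
grip_width: 0.007
grip_force: 0.0
t 2.2667 pos [ 0.5016 -0.1526  0.1266] F [0.44 0.15 0.88] toolx deg -12.26 zaxis [-0.003  0.001 -1.   ] tool mm [  2.8 -11.8  88.6]
```

View pics/c1.png

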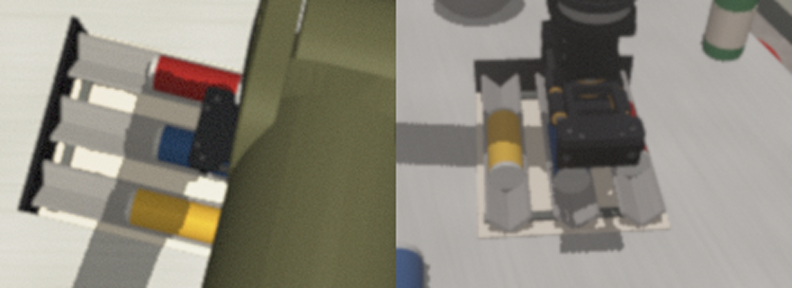

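The top view shows the gripper over the blue lane behind the tin, and the side view shows the fingers in line with the lane, so I descend.

```bash
python3 -m crank '[[[3,-8,0,0,1],[0,0,20,0,1],[0,0,20,0,1],[0,0,20,0,1],[0,0,14,0,1],[0,0,8,0,1],[0,0,4,0,1],[0,0,0,0,1],[0,0,0,0,1]]]'
python3 -c "
from h import *
go([.5066,-.1416,.040]);b=snap('side','s2.png')
cv2.imwrite('pics/c2.png',cv2.resize(b['pixels'][110:230,200:360,::-1],(640,480),interpolation=2))
c=np.array([.5266,-.0508,.045]);e=np.array([.2147,.9767,0]);print(proj(b,c-.055*e),proj(b,c),proj(b,ctrl.get_state()['position']))"
```

```text
time: 3.12
position: [0.5084, -0.1459, 0.0427]
tool_rot: [3.123, -0.339, 0.003]
ft_force: [-0.5, -1.0, -0.1]
grip_width: 0.004
grip_force: 0.0
t 3.1167 pos [ 0.5084 -0.1459  0.0427] F [-0.45 -1.05 -0.15] toolx deg -12.38 zaxis [ 0.002 -0.001 -1.   ] tool mm [-2.7 -3.8  2.6]
(np.float64(276.95667571674693), np.float64(189.56168922530085)) (np.float64(274.2308462618179), np.float64(172.64594841015332)) (np.float64(280.4588713412896), np.float64(204.25473762725997))
```

View pics/c2.png

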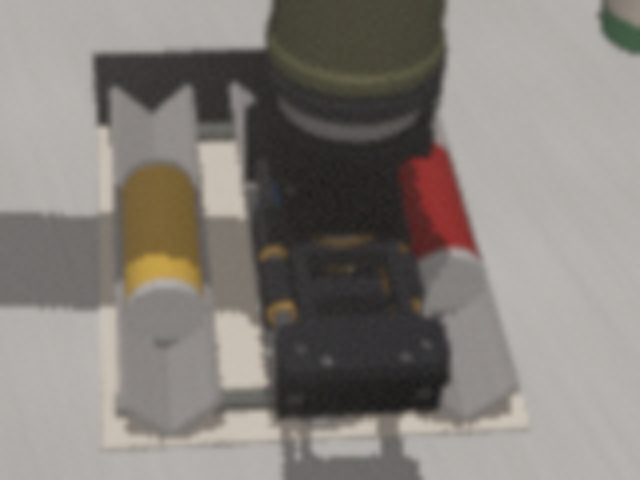

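```bash
python3 -m crank '[[[-2,-3,2,0,1],[0,-5,0,0,1],[0,-5,0,0,1],[0,-5,0,0,1],[0,-5,0,0,1],[0,-5,0,0,1],[0,-5,0,0,1],[0,-5,0,0,1],[0,-5,0,0,1],[0,-5,0,0,1]]]'
python3 -c "
from h import *
go(np.array([.5066,-.1416,.040])+.139*np.array([.2147,.9767,0]))"
```

```text
time: 4.0
position: [0.5158, -0.0983, 0.0396]
tool_rot: [3.123, -0.339, -0.0]
ft_force: [-0.4, -1.3, 0.9]
grip_width: 0.004
grip_force: 0.6
t 4.0 pos [ 0.5158 -0.0983  0.0396] F [-0.37 -1.29  0.91] toolx deg -12.4 zaxis [-0. -0. -1.] tool mm [  0.3 -94.7  -0.5]
```

```bash
python3 -m crank '[[[0,-6,0,0,1],[0,-6,0,0,1],[0,-6,0,0,1],[0,-6,0,0,1],[0,-6,0,0,1],[0,-6,0,0,1],[0,-6,0,0,1],[0,-6,0,0,1],[0,-6,0,0,1],[0,-6,0,0,1]]]'
python3 -c "
from h import *
go(np.array([.5066,-.1416,.040])+.139*np.array([.2147,.9767,0]));b=snap('side','s3.png');a=snap('top','t3.png')
c=np.hstack([a['pixels'][85:245,120:340],b['pixels'][90:250,180:400]])[:,:,::-1];cv2.imwrite('pics/c3.png',cv2.resize(c,(792,288),interpolation=2))"
```

```text
time: 4.83
position: [0.5287, -0.0393, 0.0395]
tool_rot: [3.123, -0.339, -0.0]
ft_force: [-0.0, -1.1, 0.5]
grip_width: 0.006
grip_force: 0.7
t 4.8333 pos [ 0.5287 -0.0393  0.0395] F [-0.03 -1.1   0.51] toolx deg -12.39 zaxis [-0. -0. -1.] tool mm [  0.4 -34.4  -0.5]
```

View pics/c3.png

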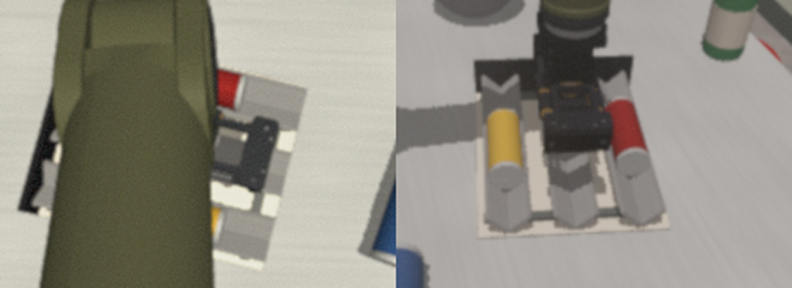

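The side view shows the middle lane empty behind the gripper, with the blue tin gone ahead of the fingers and the red and yellow tins in place. I'll push on, more slowly near the end.

```bash
python3 -m crank '[[[0,-4,0,0,1],[0,-4,0,0,1],[0,-4,0,0,1],[0,-4,0,0,1],[0,-3,0,0,1],[0,-2,0,0,1],[0,-2,0,0,1],[0,-1,0,0,1],[0,-1,0,0,1],[0,0,0,0,1]]]'
python3 -c "
from h import *
go(np.array([.5066,-.1416,.040])+.139*np.array([.2147,.9767,0]))"
```

```text
time: 5.77
position: [0.534, -0.0153, 0.0395]
tool_rot: [-3.123, 0.339, -0.0]
ft_force: [0.4, -0.5, -0.3]
grip_width: 0.006
grip_force: 0.2
t 5.7667 pos [ 0.534  -0.0153  0.0395] F [ 0.4  -0.55 -0.29] toolx deg -12.38 zaxis [ 0.  0. -1.] tool mm [ 0.4 -9.8 -0.5]
```

```bash
for i in 1 2; do python3 -m crank '[[[0,-1,0,0,1],[0,-1,0,0,1],[0,-1,0,0,1],[0,-1,0,0,1],[0,-1,0,0,1]]]' | grep -E 'pos|ft|grip_f'; done
```

```text
position: [0.5351, -0.0105, 0.0395]
ft_force: [0.4, -1.2, 0.6]
grip_force: 0.4
position: [0.5361, -0.0056, 0.0395]
ft_force: [-0.7, -1.0, 0.3]
grip_force: 0.4
```

Not at the stop yet, so I continue 1 mm at a time, watching the force.

```bash
python3 -m crank '[[[0,-1,0,0,1],[0,-1,0,0,1],[0,-1,0,0,1]]]' | grep -E 'pos|ft|grip_f'
```

```text
position: [0.5368, -0.0027, 0.0395]
ft_force: [0.1, -0.8, -0.3]
grip_force: 0.4
```

```bash
python3 -m crank '[[[0,-1,0,0,1],[0,-1,0,0,1],[0,-1,0,0,1]]]' | grep -E 'pos|ft|grip_f'
```

```text
position: [0.5374, 0.0003, 0.0396]
ft_force: [-0.6, -0.9, -0.1]
grip_force: 0.4
```

```bash
python3 -m crank '[[[0,-1,0,0,1],[0,-1,0,0,1],[0,-1,0,0,1]]]' | grep -E 'pos|ft|grip_f'
```

```text
position: [0.5381, 0.0032, 0.0395]
ft_force: [0.1, -1.2, 0.5]
grip_force: 0.4
```

```bash
python3 -m crank '[[[0,-1,0,0,1],[0,-1,0,0,1],[0,0,0,0,1]]]' | grep -E 'pos|ft|grip_f'
python3 -c "
from h import *
b=snap('side','s4.png');a=snap('top','t4.png')
c=np.hstack([a['pixels'][85:245,120:340],b['pixels'][90:250,180:400]])[:,:,::-1];cv2.imwrite('pics/c4.png',cv2.resize(c,(792,288),interpolation=2))"
```

```text
position: [0.5385, 0.0054, 0.0396]
ft_force: [-0.8, -0.7, -0.1]
grip_force: 0.3
```

View pics/c4.png

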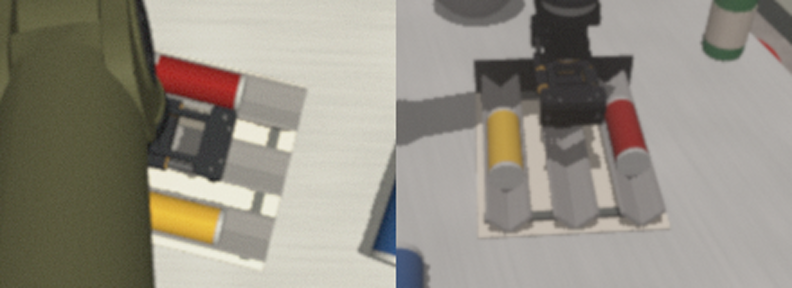

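The middle lane is clear behind the gripper, but the tin itself is hidden. I keep going until the force rises.

```bash
python3 -m crank '[[[0,-1,0,0,1],[0,-1,0,0,1],[0,-1,0,0,1]]]' | grep -E 'pos|ft|grip_f'
```

```text
position: [0.5386, 0.0056, 0.0395]
ft_force: [-1.3, -7.0, 2.5]
grip_force: 4.0
```

```bash
python3 -m crank '[[[0,-1,0,0,1],[0,-1,0,0,1]]]' | grep -E 'pos|ft|grip_f'
```

```text
position: [0.5385, 0.0057, 0.0394]
ft_force: [-3.3, -10.4, 4.0]
grip_force: 5.9
```

The force rose to about 10 N with no further motion, so the tin is at the stop. I'll back off, lift and look.

```bash
python3 -m crank '[[[0,3,0,0,1],[0,6,0,0,1],[0,12,0,0,1],[0,15,0,0,1],[0,10,-10,0,1],[0,0,-30,0,1],[0,0,-35,0,1],[0,0,-35,0,1],[0,0,-35,0,1],[0,0,0,0,1]]]' | grep -E 'time|pos|ft'
python3 -m crank '[[[0,35,0,0,1],[0,35,0,0,1],[0,35,0,0,1],[0,35,0,0,1],[-5,35,0,0,1],[-5,35,0,0,1],[-5,35,0,0,1],[-5,35,0,0,1],[-5,35,0,0,1],[0,0,0,0,1]]]'| grep -E 'time|pos|ft'
python3 -c "
from h import *
b=snap('side','s5.png');a=snap('top','t5.png')
c=np.hstack([a['pixels'][85:245,120:340],b['pixels'][90:250,180:400]])[:,:,::-1];cv2.imwrite('pics/c5.png',cv2.resize(c,(792,288),interpolation=2))"
```

```text
time: 8.95
position: [0.5344, -0.0342, 0.1923]
ft_force: [1.0, 0.3, 0.7]
time: 9.78
position: [0.4334, -0.3454, 0.1841]
ft_force: [-1.2, -1.4, -0.3]
```

View pics/c5.png

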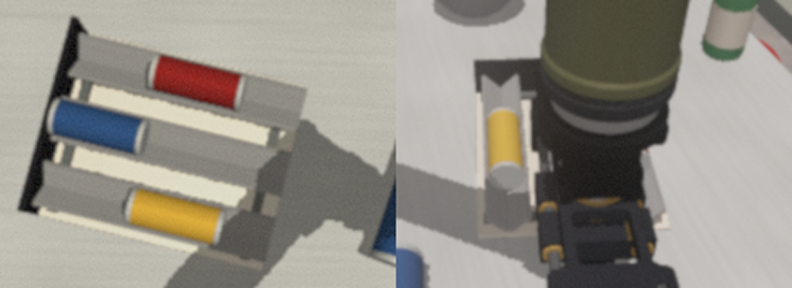

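The top view shows the blue tin (crop 97,125) lying in its trough with its front end against the black plate. The red and yellow tins are where they were, and the robot is clear.

```bash
python3 -c "
from h import *
print(job.close_job())"
```

```text
the job is handed in; nothing more can be done
None
```

The blue tin now rests against the black stop plate in its lane, the red and yellow tins look undisturbed in the final top image, and the job was handed in at about 10 s of the 35 s allowed.

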